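# Unlock a battery pack on its rail and hold the key turned

## Robot

A 6-joint arm with a two-finger parallel gripper is mounted at the origin on the work surface. World frame = base frame: x ahead of the robot, y to its left, z up, the work surface at z = 0. Lengths are in m, angles in rad, forces in N, time in s.
With the tool pointing down it reaches from about 0.375 to 0.975 m from the base axis. Payload 3.8 kg.
Tool frame: the origin (TCP) lies midway between the tips of the shut fingers; the grasp point (between the pads) lies 19 mm behind it; z points along the fingers, y is the line along which they close (so a half turn about z gives the same grasp; the last joint's range is limited). The gripper opens to 85 mm and grips with 20 to 120 N. Pads are 22 mm wide; open, the fingers measure 114 mm over their backs; the gripper's body (76 mm by 85 mm) begins 54 mm behind the grasp point. The pads swing forward as they close: fully open they stand 13 mm farther back than shut.
Start: joints at [1.178, 0.264, 1.604, -0, 1.274, -0.037], TCP at [0.235, 0.633, 0.231] pointing down, gripper open.
Joint ranges: [-2.63, 2.63], [-0.94, 2.18], [0.31, 2.57], [-1.31, 4.45], [0, 2.66], [-2.55, 2.55]. Speed limits (rad/s): [2.57, 2.57, 3.14, 3.14, 3.14, 3.14].

## Interface

Orientations are given as a rotation vector (axis times angle).
In Python, from workcell import bot, imaging gives the robot as it stands.
- The arm moves only by the tool step_arm, never from a script. Its argument "series" is a list of rows, each an object of numbers: "grip": the closure, from -1 (fully open) to 1 (shut); "x", "y", "z": the shift along the tool's x, y, z normalised to -1 to 1, where 1 is 500 mm; "ax", "ay", "az": the turn, a rotation vector about the tool's x, y, z normalised to -1 to 1, where 1 is 30 degrees. A call has 1 to 12 rows; each row is the pose to reach, as a shift and turn from the pose commanded when the call began, along the tool's axes at that moment; what a row does not reach only later rows make up. A row lasts 1/10 s, in which the tool goes at most 50 mm and 8.59 degrees, less where a joint would pass 70% of its speed; a pose out of reach is approached as far as the arm can. A call with a number of a shift or a turn outside -1 to 1 is refused whole. A call with a gripper value outside its range is refused whole. The fingers move at their own pace and stop on an object; "force" is the grip in N (left out, the last holds). Time passes only in rows, so rows that repeat a pose let the fingers close. It gives the time, the measured TCP pose, the force, the opening and the grip force at its end, in the units of the state.
- bot.read_state(): the state, without advancing time (a new reading comes with each control period).
- imaging.read_camera(name): name is "side" or "top" or "wrist"; returns a dict with "img" (384x512x3 uint8, red, green, blue), "fx", "fy", "cx", "cy" (pixels), "R" (3x3) and "t" (3): a world point X has camera coordinates R X + t. Camera axes: x right, y down, z forward; pixel columns grow to the right and rows downward; lengths in m; the calibration is good to about 2 mm. A picture is of the moment at which its call begins. There is no depth.
- bot.finish_job(): hands the job in; it is judged then, once.
The state is a dict: "time": time; "q": joint angles; "joint_vel": joint speeds; "joint_torque": joint torques, N m; "tool_pos": TCP position; "tcp_rot": TCP orientation; "wrist_force": force on the tool from outside, world axes, zero at the start; "torque": the same for the moment, N m; "width": opening from 0.0 (shut) to 1.0 (fully open); "grip_force": force on a finger pad.
Only numpy, scipy, OpenCV 4.12 (cv2) and the standard library are available. Lean on these libraries where they do the work, as an engineer would, in place of code of your own. Each camera call takes 0.05 s, during which the arm holds its last target. There are 200 camera calls.

## Task

The battery pack is locked onto the service rail: take its key, the one with the big rectangular head, out of the key block, push it fully home in the lock on top of the lock head, easing it past the sticky wafers without forcing it, and turn it clockwise a quarter turn against its spring so that the bolt draws back out of the pack. Finish while still gripping the key, holding it home and turned so that the pack can be slid off; leave the other two keys standing in the block, and do not push the screwdriver or the opened cell module about.

Things in the scene. Friction and masses are not known exactly. Their poses are not given: they have to be found in the camera images.
- pack_key_head (a point): Centre of the pack key's head. It stands blade down in a slot of the key block; lift it straight up. Head: black plastic, rectangular, 30 (local x) x 10 (y) x 34 mm tall (z, up), on a collar 24 x 10 x 6 mm; the collar's underside, the shoulder, is 23 mm below this point. Steel blade 9 (x) x 3.6 (y) x 30 mm below the shoulder, last 6 mm tapered; works either way round (180 deg). 24 to 42 g.
- pack_key_shoulder (a point): The point on the key's axis at the shoulder (underside of the collar, top of the blade); same axes as the head. It lies in the plane of the lock's face when the key is fully home.
- keyhole (a point): Centre of the keyway's mouth, in the round brass face (23 mm; steel ring 35 mm) on top of the black lock head, 68 mm above the bench. z up; local x runs along the keyway's long side and turns with the plug; at rest it points along the pack. Keyway 11 (x) x 5 (y) mm, 32 mm deep, mouth flared to 15 x 9 mm over 3 mm. Lock head 84 x 64 mm; the pack, 76 mm high, begins 44 mm from the lock axis.
- lock_plug (a joint): Turn of plug and keyway, rad: 0 at rest, grows clockwise from above to 1.57 at the stop. A spring (0.03 N m at rest, 0.11 at the stop) turns it back if let go. Blocked until the blade has passed four spring wafers, 7 to 25 mm down, which bind: a straight push takes 10 to 20 N, less if wiggled a few degrees about the axis. Key has 9 deg of play: turn it about 100 deg to reach the stop.
- lock_bolt (a joint): Travel of the steel bolt, m, driven by the plug: 0 thrown into the end of the pack (7 mm deep, across a 12 mm gap between lock head and pack), 0.015 drawn back at the plug's stop.
- round_key_head (a point): Centre of the round head (30 mm across, 10 mm thick) of another key in the key block: leave it standing.
- tee_key_head (a point): Centre of the T-shaped head (crossbar 32 mm long, 12 mm thick) of a third key in the key block: leave it standing.
- key_block: Grey plastic block, 50 (x) x 160 (y) x 40 mm high, fixed to the bench; origin at the centre of its underside. Three slots in its top, at -48, 0 and 48 mm along its y, 36 mm deep, hold the keys loosely with their heads' width along the block's y; which key is in which slot varies.
- dock: Service rail fixed to the bench: aluminium base plate with the lock head and the silver battery pack (360 x 120 x 68 mm, black end caps, handle at the far end up to 100 mm high). Origin on the bench below the lock's axis; the pack lies along local +y from the lock.
- cell_module: Opened cell module, pink cells between black holders on a yellow sheet, 90 x 224 x 67 mm; origin at the centre of its underside.
- screwdriver: Screwdriver lying along its x, 170 mm long, 26 mm thick; origin under its middle.
Things that resemble listed ones, but are neither listed nor needed, are in the scene too. Leave any green, white or yellow look-alike of the part that bears pack_key_head alone.

How it is judged:
On the way, in this order (a step that is already met when the one before it is completed fails the run):
1. the pack's key is fully home in the keyway, the lock not yet turned (z of pack_key_shoulder in the frame of keyhole between -0.003 and 0.003 m and horizontal distance between pack_key_shoulder and keyhole below 0.004 m and angle between pack_key_shoulder's own z axis and vertical below 0.15 rad and value of joint lock_plug below 0.25 rad), for 0.1 s.
2. the key, still home, has turned the lock a quarter turn (z of pack_key_shoulder in the frame of keyhole between -0.003 and 0.003 m and horizontal distance between pack_key_shoulder and keyhole below 0.004 m and angle between pack_key_shoulder's own z axis and vertical below 0.15 rad and value of joint lock_plug above 1.25 rad), for 0.2 s.
At the end, for the whole second after the job is handed in: Fingers still grip the pack's key (over 2 N), upright (0.15 rad) and home in the lock (shoulder within 3 mm of the face, 4 mm of the axis); plug held still above 1.25 rad of 1.57 and bolt drawn back over 11.5 mm, through the last second (all of step 2 and value of joint lock_bolt above 0.0115 m and velocity of joint lock_plug between -0.2 and 0.2 rad/s and contact force between the fingers and pack_key above 2 N); the arm keeps its last pose, push and grip.
It fails at once if another key is moved (round_key) (distance of round_key_head from where it was at the start of the episode above 0.02 m).
It fails at once if another key is moved (tee_key) (distance of tee_key_head from where it was at the start of the episode above 0.02 m).
It fails at once if the screwdriver or the cell module is pushed away (distance of any of cell_module, screwdriver from where it was at the start of the episode above 0.03 m).
It fails at once if the key is forced before the lock turns: over 150 N of contact force on the lock (value of joint lock_plug below 0.2 rad and contact force between pack_key and dock above 150 N).
It also fails if it takes over 48 s, if anything falls off the work surface, if the arm or the gripper's body presses on something with over 40 N, if the wrist force passes 120 N, or if a joint passes its speed limit or range.

## Working session

There is one attempt and no reset: what is moved stays moved. The work goes in short steps, Python scripts to look and compute and a tool call to move; the robot and the scene stay as the last step left them, time stands still between calls to the robot, and variables do not carry over. Pictures are saved under pics/ and viewed, at most 10 in all, crops included, and the job is handed in when it is done.

Besides the shell and the picture viewer there is one more tool, called after "Call:" as name(argument=value, ...) on one line, values as JSON. step_arm: Moves the arm, as the interface text tells. Scaled input: -1 to 1 covers 500 mm each way for a shift and 30 degrees each way for a turn. Its arguments: {"type":"object","properties":{"series":{"type":"array","items":{"type":"object","properties":{"grip":{"type":"number"},"x":{"type":"number","minimum":-1,"maximum":1},"y":{"type":"number","minimum":-1,"maximum":1},"z":{"type":"number","minimum":-1,"maximum":1},"ax":{"type":"number","minimum":-1,"maximum":1},"ay":{"type":"number","minimum":-1,"maximum":1},"az":{"type":"number","minimum":-1,"maximum":1}}}},"force":{"type":"number"}},"required":["series"]}

```bash
mkdir -p pics
cat > h.py <<'E'
import numpy as np, cv2
from workcell import bot, imaging
def cam(n, f=None):
    c=imaging.read_camera(n)
    if f: cv2.imwrite('pics/'+f, c['img'][:,:,::-1])
    return c
def ray(c,u,v):
    R=np.array(c['R']);t=np.array(c['t']);d=R.T@np.array([(u-c['cx'])/c['fx'],(v-c['cy'])/c['fy'],1]);return -R.T@t,d
def onz(c,u,v,z):
    o,d=ray(c,u,v);return o+d*(z-o[2])/d[2]
def proj(c,X):
    p=np.array(c['R'])@np.array(X)+np.array(c['t']);return np.array([c['fx']*p[0]/p[2]+c['cx'],c['fy']*p[1]/p[2]+c['cy']])
def tri(c1,p1,c2,p2):
    o1,d1=ray(c1,*p1);o2,d2=ray(c2,*p2);d1/=np.linalg.norm(d1);d2/=np.linalg.norm(d2)
    s=np.linalg.lstsq(np.c_[d1,-d2],o2-o1,rcond=None)[0];a=o1+s[0]*d1;b=o2+s[1]*d2;return (a+b)/2,np.linalg.norm(a-b)
E
python3 - <<'E'
from h import *
a=cam('top','top.png');b=cam('side','side.png')
for c in (a,b): print(c['fx'],np.round(ray(c,256,192)[0],3),np.round(ray(c,256,192)[1],3))
s=bot.read_state();print(s['tool_pos'],s['tcp_rot'],s['wrist_force'],s['width'])
E
```

```text
356.9644541549107 [ 0.409 -0.071  0.822] [ 0.18  -0.017 -0.984]
419.842315284616 [ 0.088 -0.651  0.568] [ 0.524  0.634 -0.568]
[0.23487557 0.63211028 0.23005809] [-0.55589004 -3.09157636  0.00314846] [-0.45383953 -0.17973963  0.9963206 ] 0.9935511190908116
```

View pics/top.png

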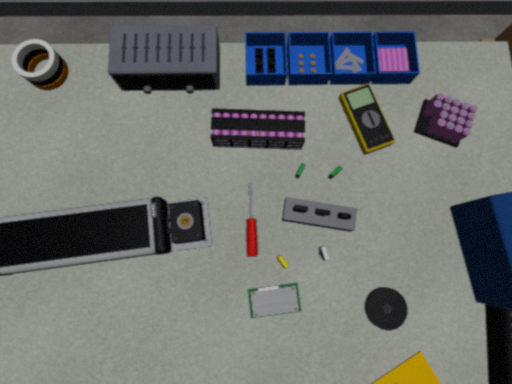

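View pics/side.png

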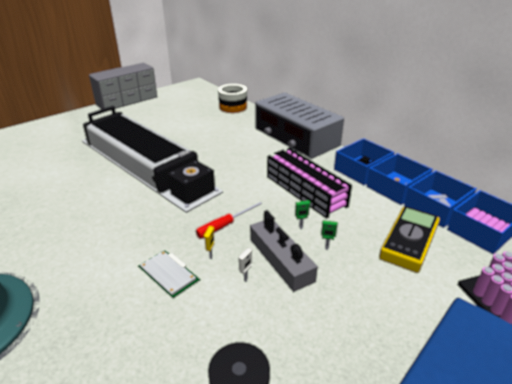

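The top view shows the lock face near (187,221), the key block near (320,213) with three heads, and the screwdriver near (251,225). The side view shows the lock face near (191,171) and heads near (268,220), (283,238) and (296,252). Next I'll zoom in on both.

Run:
```python
from h import *
a=cv2.imread('pics/top.png');b=cv2.imread('pics/side.png')
r=lambda m,x,y,w,h:cv2.resize(m[y:y+h,x:x+w],(400,300),interpolation=cv2.INTER_CUBIC)
cv2.imwrite('pics/z.png',np.vstack([np.hstack([r(a,275,180,88,66),r(a,150,188,88,66)]),np.hstack([r(b,240,200,88,66),r(b,145,140,88,66)])]))
c=cam('top');print(*[np.round(onz(c,*p,z),3) for p,z in [((187,221),.068),((298,208),.06),((322,212),.06),((344,215),.06),((251,255),0),((6,269),.0)]])
d=cam('side');print(*[np.round(onz(d,*p,z),3) for p,z in [((191,171),.068),((268,220),.06),((283,238),.06),((296,252),.06)]])
```

```text
[0.488 0.063 0.068] [ 0.512 -0.173  0.06 ] [ 0.502 -0.225  0.06 ] [ 0.495 -0.272  0.06 ] [ 0.415 -0.07   0.   ] [0.398 0.47  0.   ]
[0.489 0.066 0.068] [ 0.514 -0.172  0.06 ] [ 0.5  -0.23  0.06] [ 0.493 -0.272  0.06 ]
```

View pics/z.png

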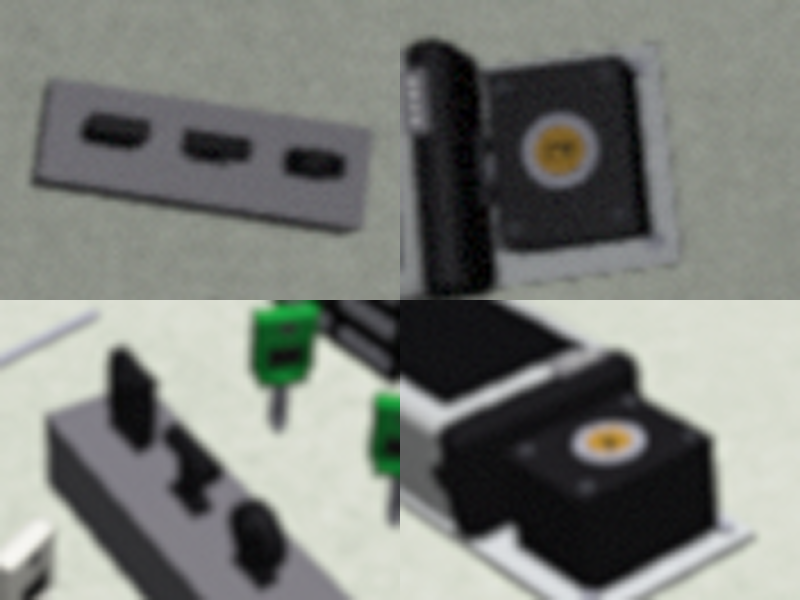

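The rectangular key is in the +y slot at about (0.512, -0.173), with the tee in the middle and the round one at the far end. I'll hover over the key and refine the position with the wrist camera.

```bash
cat >> h.py <<'E'
from scipy.spatial.transform import Rotation as Ro
def plan(p,yaw):
    "tool steps (normalised) to tool down at p with closing axis y at yaw deg"
    s=bot.read_state();R=Ro.from_rotvec(s['tcp_rot']);a=np.radians(yaw)
    y=np.array([np.cos(a),np.sin(a),0]);z=np.array([0,0,-1.]);D=Ro.from_matrix(np.c_[np.cross(y,z),y,z])
    cy=R.as_matrix()[:,1]
    d=R.inv().apply(np.array(p)-s['tool_pos'])/.5;w=(R.inv()*D).as_rotvec()/(np.pi/6)
    print('pos',np.round(s['tool_pos'],4),'yaw %.2f'%np.degrees(np.arctan2(cy[1],cy[0])),'tilt',np.round(R.as_matrix()[:,2],4),'F',np.round(s['wrist_force'],1),'w',s['width'])
    print('shift',np.round(d,4),'turn',np.round(w,3))
E
python3 - <<'E'
from h import *
plan([.512,-.173,.2],-10)
E
```

```text
pos [0.235  0.6323 0.2304] yaw 69.61 tilt [-5.0e-04 -1.3e-03 -1.0e+00] F [-0.1  0.4 -0.1] w 1.0011692606678404
shift [-1.0804 -1.3166  0.0626] turn [-2.000e-03  2.000e-03  2.654e+00]
```

Call:
step_arm(series=[{"x": -0.5,"y": -0.62,"z": 0,"az": 0.95,"grip": -1},{"x": -0.5,"y": -0.62,"z": 0,"az": 0.95,"grip": -1},{"x": -0.5,"y": -0.62,"z": 0,"az": 0.95,"grip": -1},{"x": -0.5,"y": -0.62,"z": 0,"az": 0.95,"grip": -1},{"x": -0.5,"y": -0.62,"z": 0,"az": 0.95,"grip": -1},{"x": -0.5,"y": -0.62,"z": 0,"az": 0.95,"grip": -1},{"x": -0.5,"y": -0.62,"z": 0,"az": 0.95,"grip": -1},{"x": -0.5,"y": -0.62,"z": 0,"az": 0.95,"grip": -1},{"x": -0.5,"y": -0.62,"z": 0,"az": 0.95,"grip": -1}])

```text
validation failed for argument at $.se...
```

Run:
```python
from h import *
plan([.512,-.173,.2],-10)
```

```text
pos [0.235  0.6323 0.2304] yaw 69.61 tilt [-5.0e-04 -1.3e-03 -1.0e+00] F [-0.1  0.4 -0.1] w 1.0011692606678404
shift [-1.0804 -1.3166  0.0626] turn [-2.000e-03  2.000e-03  2.654e+00]
```

The call was refused at validation, and the message was cut off. I'll try a single full row.

Call:
step_arm(series=[{"x": -0.1,"y": -0.1,"z": 0.0,"ax": 0.0,"ay": 0.0,"az": 0.1,"grip": -1.0}])

```text
time: 0.3
tool_pos: [0.2543, 0.5904, 0.2302]
tcp_rot: [-0.632, -3.076, -0.002]
wrist_force: [1.2, -0.1, 0.8]
width: 1.002
grip_force: 0.0
```

Run:
```python
from h import *
plan([.512,-.173,.2],-10)
```

```text
pos [0.2543 0.5904 0.2302] yaw 66.79 tilt [-0.0011  0.0018 -1.    ] F [ 1.2 -0.1  0.8] w 1.0023826410255419
shift [-1.0756 -1.2     0.0571] turn [-0.    -0.004  2.56 ]
```

Call:
step_arm(series=[{"x": -0.5,"y": -0.56,"z": 0.0,"ax": 0.0,"ay": 0.0,"az": 0.95,"grip": -1.0},{"x": -0.5,"y": -0.56,"z": 0.0,"ax": 0.0,"ay": 0.0,"az": 0.95,"grip": -1.0},{"x": -0.5,"y": -0.56,"z": 0.0,"ax": 0.0,"ay": 0.0,"az": 0.95,"grip": -1.0},{"x": -0.5,"y": -0.56,"z": 0.0,"ax": 0.0,"ay": 0.0,"az": 0.95,"grip": -1.0},{"x": -0.5,"y": -0.56,"z": 0.0,"ax": 0.0,"ay": 0.0,"az": 0.95,"grip": -1.0},{"x": -0.5,"y": -0.56,"z": 0.0,"ax": 0.0,"ay": 0.0,"az": 0.95,"grip": -1.0},{"x": -0.5,"y": -0.56,"z": 0.0,"ax": 0.0,"ay": 0.0,"az": 0.95,"grip": -1.0},{"x": -0.5,"y": -0.56,"z": 0.0,"ax": 0.0,"ay": 0.0,"az": 0.95,"grip": -1.0}])

```text
time: 1.1
tool_pos: [0.3746, 0.2278, 0.2312]
tcp_rot: [1.377, 2.823, -0.001]
wrist_force: [-0.0, 0.5, -0.8]
width: 0.997
grip_force: 0.0
```

Run:
```python
from h import *
plan([.512,-.173,.2],-10)
```

```text
pos [0.3746 0.2278 0.2312] yaw 38.00 tilt [ 6.e-04 -1.e-03 -1.e+00] F [-0.   0.5 -0.8] w 0.9973216923204964
shift [-0.8009 -0.2769  0.0635] turn [1.0e-03 2.0e-03 1.6e+00]
```

Call:
step_arm(series=[{"x": -0.8,"y": -0.277,"z": 0.06,"ax": 0.0,"ay": 0.0,"az": 0.95,"grip": -1.0},{"x": -0.8,"y": -0.277,"z": 0.06,"ax": 0.0,"ay": 0.0,"az": 0.95,"grip": -1.0},{"x": -0.8,"y": -0.277,"z": 0.06,"ax": 0.0,"ay": 0.0,"az": 0.95,"grip": -1.0},{"x": -0.8,"y": -0.277,"z": 0.06,"ax": 0.0,"ay": 0.0,"az": 0.95,"grip": -1.0},{"x": -0.8,"y": -0.277,"z": 0.06,"ax": 0.0,"ay": 0.0,"az": 0.95,"grip": -1.0},{"x": -0.8,"y": -0.277,"z": 0.06,"ax": 0.0,"ay": 0.0,"az": 0.95,"grip": -1.0},{"x": -0.8,"y": -0.277,"z": 0.06,"ax": 0.0,"ay": 0.0,"az": 0.95,"grip": -1.0},{"x": -0.8,"y": -0.277,"z": 0.06,"ax": 0.0,"ay": 0.0,"az": 0.95,"grip": -1.0},{"x": -0.8,"y": -0.277,"z": 0.06,"ax": 0.0,"ay": 0.0,"az": 0.95,"grip": -1.0}])

```text
time: 2.0
tool_pos: [0.5128, -0.1729, 0.2009]
tcp_rot: [2.03, 2.396, -0.001]
wrist_force: [0.6, 0.3, 0.5]
width: 1.0
grip_force: 0.0
```

Call:
step_arm(series=[{"x": 0.0,"y": 0.0,"z": 0.0,"ax": 0.0,"ay": 0.0,"az": 0.65,"grip": -1.0},{"x": 0.0,"y": 0.0,"z": 0.0,"ax": 0.0,"ay": 0.0,"az": 0.65,"grip": -1.0},{"x": 0.0,"y": 0.0,"z": 0.0,"ax": 0.0,"ay": 0.0,"az": 0.65,"grip": -1.0},{"x": 0.0,"y": 0.0,"z": 0.0,"ax": 0.0,"ay": 0.0,"az": 0.65,"grip": -1.0}])

```text
time: 2.4
tool_pos: [0.512, -0.1693, 0.201]
tcp_rot: [-2.405, -2.021, 0.0]
wrist_force: [-0.1, -0.5, -0.5]
width: 1.001
grip_force: 0.0
```

Run:
```python
from h import *
plan([.512,-.173,.2],-10)
c=cam('wrist','w1.png');print(c['fx'],np.round(ray(c,256,192),3),proj(c,[.512,-.173,.08]),proj(c,[.512,-.173,.06]))
```

```text
pos [ 0.512  -0.1693  0.201 ] yaw -9.91 tilt [-5.e-04  2.e-04 -1.e+00] F [-0.1 -0.5 -0.5] w 1.0009255205901317
shift [-0.0073  0.0013  0.002 ] turn [-0.001 -0.     0.003]
312.2050320098444 [[ 0.526 -0.092  0.343]
 [-0.03  -0.325 -0.946]] [248.18124306 183.58401817] [248.16981938 177.2275105 ]
```

View pics/w1.png

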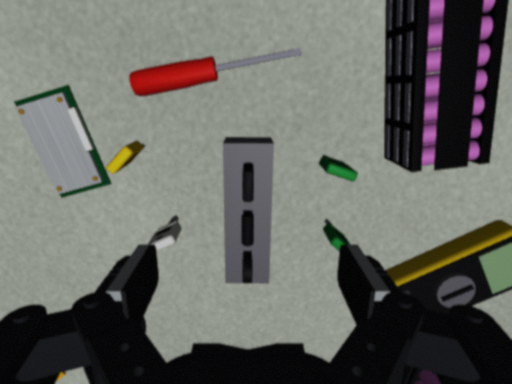

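The wrist view shows the block as a vertical rectangle from about (226,142) to (270,282). The heads are at (248,182), (247,229) and (247,267), and the rectangular one is the top one (+y).

Run:
```python
from h import *
c=cam('wrist');g=cv2.cvtColor(c['img'],cv2.COLOR_RGB2GRAY)
m=np.zeros_like(g);m[146:300,229:269]=(g[146:300,229:269]<45)
n,l,st,ce=cv2.connectedComponentsWithStats(m)
for i in range(1,n):
    if st[i][4]>60:
        print(st[i],ce[i],np.round(onz(c,*ce[i],.07),4)); x,y,w,h,_=st[i]
        ys,xs=np.where(l==i); print([ (r,xs[ys==r].min(),xs[ys==r].max()) for r in range(y,y+h,6)])
# block edges: per-row grey edges at z=.04
gx=cv2.Sobel(cv2.GaussianBlur(g,(0,0),1),cv2.CV_32F,1,0)
L=[];R=[]
for r in range(150,276,4):
    a=gx[r,215:240];L.append((r,215+a.argmin()));b=gx[r,258:285];R.append((r,258+b.argmax()))
for E in (L,R):
    E=np.array(E);k=np.polyfit(E[:,0],E[:,1],1);res=E[:,1]-np.polyval(k,E[:,0]);ok=abs(res)<2;k=np.polyfit(E[ok,0],E[ok,1],1)
    p,q=onz(c,np.polyval(k,150),150,.04),onz(c,np.polyval(k,275),275,.04);d=p-q;print(np.round(p,4),np.round(q,4),'yaw',np.degrees(np.arctan2(d[1],d[0])),ok.sum())
print(g[:,248][130:290:1])
```

```text
[243 163  10  39 374] [247.52406417 181.98663102] [ 0.5112 -0.1744  0.07  ]
[(163, np.int64(245), np.int64(250)), (169, np.int64(243), np.int64(252)), (175, np.int64(243), np.int64(252)), (181, np.int64(243), np.int64(252)), (187, np.int64(243), np.int64(252)), (193, np.int64(243), np.int64(252)), (199, np.int64(243), np.int64(252))]
[242 211  11  35 369] [247.04336043 228.0704607 ] [ 0.5029 -0.2199  0.07  ]
[(211, np.int64(244), np.int64(251)), (217, np.int64(242), np.int64(252)), (223, np.int64(242), np.int64(252)), (229, np.int64(242), np.int64(252)), (235, np.int64(242), np.int64(252)), (241, np.int64(242), np.int64(252))]
[243 251   9  31 274] [246.95985401 266.16058394] [ 0.4957 -0.2612  0.07  ]
[(251, np.int64(244), np.int64(249)), (257, np.int64(243), np.int64(251)), (263, np.int64(243), np.int64(251)), (269, np.int64(243), np.int64(251)), (275, np.int64(243), np.int64(251)), (281, np.int64(243), np.int64(250))]
[ 0.4911 -0.147   0.04  ] [ 0.4655 -0.2868  0.04  ] yaw 79.63358905799988 32
[ 0.5401 -0.1554  0.04  ] [ 0.5144 -0.2952  0.04  ] yaw 79.6022545101011 32
[154 151 146 145 142 135 116  81  42  24  24  24  39  68  94 106 106 105
 106 103 104 106 105 104 105 104 104 104 104 104 103  96  74  40  13   4
   3   7   3   3   7  10  18  23  26  26  26  27  26  26  28  27  26  27
  27  26  24  27  27  26  25  25  24  24  24  26  22  22  21  20  26  42
  69  90  95  95  96  95  92  80  56  26   8   5   5   6   5  14  17  18
  18  18  18  18  19  17  19  18  17  19  17  18  16  16  18  16  18  17
  17  17  16  18  18  17  21  33  59  82  86  83  69  44  18   8   7   7
   4   4   8   4   3   9   8   8   9  10  11  14  18  20  21  27  29  28
  27  27  23  21  16  14  14  18  49  97 135 149 148 147 147 147]
```

Run:
```python
from h import *
c=cam('wrist')
for z in (.078,.08,.083):
    a,b=onz(c,248,172.3,z),onz(c,248,201.5,z);print(z,a,b,np.linalg.norm(a-b),(a+b)/2)
u=np.array([np.cos(np.radians(79.62)),np.sin(np.radians(79.62)),0])
e=onz(c,248,142.8,.04);print('from block end',e-u*.032)
f=onz(c,248,163,.04);print('foot of front',f-u*.015, f-u*.012)
plan([.511,-.174,.047],-10.38)
```

```text
0.078 [ 0.51360298 -0.16321997  0.078     ] [ 0.50896859 -0.19022782  0.078     ] 0.027402581942981705 [ 0.51128579 -0.1767239   0.078     ]
0.08 [ 0.51369543 -0.16267805  0.08      ] [ 0.50909604 -0.18948192  0.08      ] 0.027195620270846974 [ 0.51139573 -0.17607998  0.08      ]
0.083 [ 0.51383409 -0.16186517  0.083     ] [ 0.5092872  -0.18836307  0.083     ] 0.026885177762644947 [ 0.51156064 -0.17511412  0.083     ]
from block end [ 0.51112348 -0.17560651  0.04      ]
foot of front [ 0.51076609 -0.17881766  0.04      ] [ 0.51130662 -0.17586676  0.04      ]
pos [ 0.5121 -0.1691  0.2012] yaw -9.82 tilt [-1.e-04  0.e+00 -1.e+00] F [-0.3  0.4  0.5] w 0.9989700682409138
shift [-0.0101 -0.0005  0.3084] turn [-0.    -0.     0.019]
```

Run:
```python
from h import *
plan([.5113,-.1757,.047],-10.38)
```

```text
pos [ 0.5121 -0.1691  0.2012] yaw -9.82 tilt [-1.e-04  0.e+00 -1.e+00] F [-0.3  0.4  0.5] w 0.9989700682409138
shift [-0.0134  0.0006  0.3084] turn [-0.    -0.     0.019]
```

Call:
step_arm(force=90, series=[{"x": -0.0134,"y": 0.0006,"z": 0.1,"ax": 0.0,"ay": 0.0,"az": 0.019,"grip": -1.0},{"x": -0.0134,"y": 0.0006,"z": 0.2,"ax": 0.0,"ay": 0.0,"az": 0.019,"grip": -1.0},{"x": -0.0134,"y": 0.0006,"z": 0.27,"ax": 0.0,"ay": 0.0,"az": 0.019,"grip": -1.0},{"x": -0.0134,"y": 0.0006,"z": 0.308,"ax": 0.0,"ay": 0.0,"az": 0.019,"grip": -1.0},{"x": -0.0134,"y": 0.0006,"z": 0.308,"ax": 0.0,"ay": 0.0,"az": 0.019,"grip": -1.0}])

```text
time: 3.05
tool_pos: [0.5081, -0.1744, 0.0436]
tcp_rot: [-2.409, -2.007, 0.006]
wrist_force: [-1.1, -0.6, -0.1]
width: 0.999
grip_force: 0.0
```

Run:
```python
from h import *
plan([.5113,-.1757,.047],-10.38)
```

```text
pos [ 0.5081 -0.1744  0.0436] yaw -10.41 tilt [-0.0071  0.0028 -1.    ] F [-1.1 -0.6 -0.1] w 0.9988886351456093
shift [-0.0014  0.0067 -0.0068] turn [-0.014 -0.003 -0.001]
```

Call:
step_arm(series=[{"x": 0.0,"y": 0.0,"z": 0.0,"ax": 0.0,"ay": 0.0,"az": 0.0,"grip": -1.0},{"x": 0.0,"y": 0.0,"z": 0.0,"ax": 0.0,"ay": 0.0,"az": 0.0,"grip": -1.0}])

```text
time: 3.25
tool_pos: [0.513, -0.1764, 0.0492]
tcp_rot: [2.412, 2.008, 0.003]
wrist_force: [0.2, 0.9, 1.1]
width: 1.002
grip_force: 0.0
```

Run:
```python
from h import *
plan([.5113,-.1757,.047],-10.38)
```

```text
pos [ 0.513  -0.1764  0.0492] yaw -10.43 tilt [ 0.0032 -0.0012 -1.    ] F [0.2 0.9 1.1] w 1.0016729982893908
shift [ 0.0007 -0.0036  0.0044] turn [ 0.006  0.001 -0.002]
```

Call:
step_arm(force=90, series=[{"x": 0.0,"y": 0.0,"z": 0.0,"ax": 0.0,"ay": 0.0,"az": 0.0,"grip": -1.0},{"x": 0.0,"y": 0.0,"z": 0.0,"ax": 0.0,"ay": 0.0,"az": 0.0,"grip": -1.0},{"x": 0.0,"y": 0.0,"z": 0.0,"ax": 0.0,"ay": 0.0,"az": 0.0,"grip": -1.0},{"x": 0.0,"y": 0.0,"z": 0.0,"ax": 0.0,"ay": 0.0,"az": 0.0,"grip": 1.0},{"x": 0.0,"y": 0.0,"z": 0.0,"ax": 0.0,"ay": 0.0,"az": 0.0,"grip": 1.0},{"x": 0.0,"y": 0.0,"z": 0.0,"ax": 0.0,"ay": 0.0,"az": 0.0,"grip": 1.0},{"x": 0.0,"y": 0.0,"z": 0.0,"ax": 0.0,"ay": 0.0,"az": 0.0,"grip": 1.0},{"x": 0.0,"y": 0.0,"z": 0.0,"ax": 0.0,"ay": 0.0,"az": 0.0,"grip": 1.0},{"x": 0.0,"y": 0.0,"z": 0.0,"ax": 0.0,"ay": 0.0,"az": 0.0,"grip": 1.0},{"x": 0.0,"y": 0.0,"z": 0.0,"ax": 0.0,"ay": 0.0,"az": 0.0,"grip": 1.0}])

```text
time: 4.25
tool_pos: [0.5115, -0.1759, 0.0474]
tcp_rot: [2.414, 2.01, 0.0]
wrist_force: [-0.8, 0.1, 1.9]
width: 0.103
grip_force: 87.9
```

Run:
```python
from h import *
plan([.5113,-.1757,.047],-10.38);print(bot.read_state()['grip_force'])
# lock: brass & pack direction from top and side views
def brass(c,x0,y0,x1,y1):
    h=cv2.cvtColor(c['img'],cv2.COLOR_RGB2HSV);m=cv2.inRange(h,(10,90,90),(32,255,255));k=np.zeros_like(m);k[y0:y1,x0:x1]=m[y0:y1,x0:x1]
    q,_=cv2.findContours(k,0,1);q=max(q,key=cv2.contourArea);return cv2.fitEllipse(cv2.convexHull(q))
a=cam('top');b=cam('side')
ea=brass(a,165,200,210,240);eb=brass(b,170,155,215,190);print(ea,eb)
print(onz(a,*ea[0],.068),onz(b,*eb[0],.068),tri(a,ea[0],b,eb[0]))
```

```text
pos [ 0.5115 -0.1759  0.0474] yaw -10.46 tilt [ 3.e-04 -1.e-04 -1.e+00] F [-0.8  0.1  1.9] w 0.10344301502416342
shift [ 0.0003 -0.0005  0.0008] turn [ 0.001  0.    -0.003]
87.86638855934143
((184.62289428710938, 220.5569610595703), (9.583367347717285, 10.398356437683105), 58.82332229614258) ((190.5, 170.5), (4.8184051513671875, 7.7963433265686035), 76.71747589111328)
[0.48918499 0.06793418 0.068     ] [0.48976117 0.06821879 0.068     ] (array([0.48930586, 0.06777793, 0.06836773]), np.float64(0.0003653630666118977))
```

Call:
step_arm(series=[{"x": 0.0,"y": 0.0,"z": -0.05,"ax": 0.0,"ay": 0.0,"az": 0.0,"grip": 1.0},{"x": 0.0,"y": 0.0,"z": -0.12,"ax": 0.0,"ay": 0.0,"az": 0.0,"grip": 1.0},{"x": 0.0,"y": 0.0,"z": -0.2,"ax": 0.0,"ay": 0.0,"az": 0.0,"grip": 1.0},{"x": 0.0,"y": 0.0,"z": -0.3,"ax": 0.0,"ay": 0.0,"az": 0.0,"grip": 1.0}])

```text
time: 4.75
tool_pos: [0.5095, -0.1751, 0.1965]
tcp_rot: [-2.411, -2.007, 0.004]
wrist_force: [1.4, 0.3, -0.6]
width: 0.107
grip_force: 90.3
```

Run:
```python
from h import *
plan([.4893,.068,.2],2)
```

```text
pos [ 0.5095 -0.1751  0.1965] yaw -10.45 tilt [-0.0044  0.0017 -1.    ] F [ 1.4  0.3 -0.6] w 0.10717916978169424
shift [ 0.4708 -0.1281 -0.0059] turn [-0.009 -0.003 -0.415]
```

Call:
step_arm(series=[{"x": 0.1,"y": -0.026,"z": 0.0,"ax": 0.0,"ay": 0.0,"az": -0.1,"grip": 1.0},{"x": 0.2,"y": -0.052,"z": 0.0,"ax": 0.0,"ay": 0.0,"az": -0.2,"grip": 1.0},{"x": 0.3,"y": -0.08,"z": 0.0,"ax": 0.0,"ay": 0.0,"az": -0.3,"grip": 1.0},{"x": 0.38,"y": -0.105,"z": 0.0,"ax": 0.0,"ay": 0.0,"az": -0.4,"grip": 1.0},{"x": 0.44,"y": -0.12,"z": 0.0,"ax": 0.0,"ay": 0.0,"az": -0.415,"grip": 1.0},{"x": 0.471,"y": -0.128,"z": 0.0,"ax": 0.0,"ay": 0.0,"az": -0.415,"grip": 1.0},{"x": 0.471,"y": -0.128,"z": 0.0,"ax": 0.0,"ay": 0.0,"az": -0.415,"grip": 1.0},{"x": 0.471,"y": -0.128,"z": 0.0,"ax": 0.0,"ay": 0.0,"az": -0.415,"grip": 1.0},{"x": 0.471,"y": -0.128,"z": 0.0,"ax": 0.0,"ay": 0.0,"az": -0.415,"grip": 1.0}])

```text
time: 5.65
tool_pos: [0.4911, 0.0666, 0.1971]
tcp_rot: [2.183, 2.259, -0.001]
wrist_force: [0.7, 0.3, -0.2]
width: 0.106
grip_force: 90.3
```

Run:
```python
from h import *
plan([.4893,.068,.2],2)
c=cam('wrist','w2.png');print(proj(c,[.4893,.068,.068]))
```

```text
pos [0.4911 0.0666 0.1971] yaw 1.96 tilt [-3.e-04 -5.e-04 -1.e+00] F [ 0.7  0.3 -0.2] w 0.10564906020198792
shift [ 0.0029 -0.0035 -0.0058] turn [-0.001  0.001 -0.001]
[245.49177005 175.41066602]
```

View pics/w2.png

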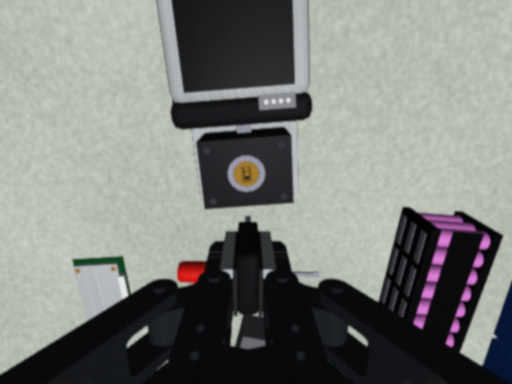

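The lock face is at (246,174) with the keyway slot near vertical. The lock head edges are rotated by about -4°, and the blade tip shows at (248,217).

Run:
```python
from h import *
c=cam('wrist');im=c['img'];h=cv2.cvtColor(im,cv2.COLOR_RGB2HSV);g=cv2.cvtColor(im,cv2.COLOR_RGB2GRAY)
def el(m):
    k=np.zeros_like(m);k[145:203,215:280]=m[145:203,215:280];q,_=cv2.findContours(k,0,1);q=max(q,key=cv2.contourArea);return cv2.fitEllipse(cv2.convexHull(q))
ring=el(((g>75)*255).astype(np.uint8));br=el(cv2.inRange(h,(10,90,70),(32,255,255)))
print('ring',ring,onz(c,*ring[0],.068));print('brass',br,onz(c,*br[0],.068))
# lock head top edges
G=cv2.GaussianBlur(g,(0,0),1)
def line(pts,lab):
    E=np.array(pts,float)
    vert=np.ptp(E[:,1])>np.ptp(E[:,0]);i,j=(1,0) if vert else (0,1)
    ok=np.ones(len(E),bool)
    for _ in range(4):
        k=np.polyfit(E[ok,i],E[ok,j],1);ok=abs(E[:,j]-np.polyval(k,E[:,i]))<1.5
    A=[E[ok,i].min(),E[ok,i].max()];P=[((np.polyval(k,a),a) if vert else (a,np.polyval(k,a))) for a in A]
    p,q=[onz(c,*x,.068) for x in P];d=p-q;print(lab,np.round(P,1).tolist(),np.round(p,4),np.round(q,4),'yaw %.2f'%np.degrees(np.arctan2(d[1],d[0])),ok.sum())
gx=cv2.Sobel(G,cv2.CV_32F,1,0);gy=cv2.Sobel(G,cv2.CV_32F,0,1)
line([(190+gx[r,190:212].argmin(),r) for r in range(145,203,3)],'L')
line([(282+gx[r,282:300].argmax(),r) for r in range(140,198,3)],'R')
line([(u,198+gy[198:215,u].argmax()) for u in range(212,288,3)],'near')
line([(u,90+gy[90:110,u].argmin()) for u in range(185,255,4)],'packfar')
line([(170+gx[r,170:190].argmin(),r) for r in range(5,85,5)],'packL')
line([(285+gx[r,285:300].argmax(),r) for r in range(5,85,5)],'packR')
k=cv2.resize(im[155:195,225:267][:,:,::-1],(400,380),interpolation=cv2.INTER_CUBIC)
t=cv2.resize(im[205:255,225:275][:,:,::-1],(380,380),interpolation=cv2.INTER_CUBIC)
cv2.imwrite('pics/k.png',np.hstack([k,t]))
s=bot.read_state();p=s['tool_pos'];print(s['tool_pos'],[np.round(proj(c,p+[0,0,d]),1) for d in (-.037,-.03,-.007,0)])
```

```text
ring ((245.90939331054688, 172.97035217285156), (37.272212982177734, 38.685516357421875), 86.0261459350586) [0.48967415 0.07014895 0.068     ]
brass ((245.82301330566406, 173.29226684570312), (24.13212013244629, 24.663129806518555), 95.70917510986328) [0.48960639 0.06984618 0.068     ]
L [[196.2, 145.0], [203.7, 202.0]] [0.4454 0.094  0.068 ] [0.4515 0.0409 0.068 ] yaw 96.47 20
R [[290.8, 140.0], [292.6, 197.0]] [0.5277 0.1012 0.068 ] [0.5335 0.0487 0.068 ] yaw 96.30 20
near [[212.0, 207.9], [287.0, 202.7]] [0.4592 0.0352 0.068 ] [0.5287 0.0429 0.068 ] yaw -173.68 26
packfar [[185.0, 102.0], [253.0, 96.8]] [0.4366 0.1301 0.068 ] [0.4934 0.1362 0.068 ] yaw -173.83 18
packL [[171.7, 5.0], [181.7, 80.0]] [0.4283 0.2018 0.068 ] [0.4344 0.1474 0.068 ] yaw 96.35 16
packR [[291.9, 5.0], [294.1, 80.0]] [0.5206 0.2049 0.068 ] [0.5266 0.1506 0.068 ] yaw 96.31 16
[0.49122243 0.06642159 0.19717341] [array([247.3, 218.5]), array([247.3, 223.2]), array([247.2, 241.4]), array([247.2, 248. ])]
```

View pics/k.png

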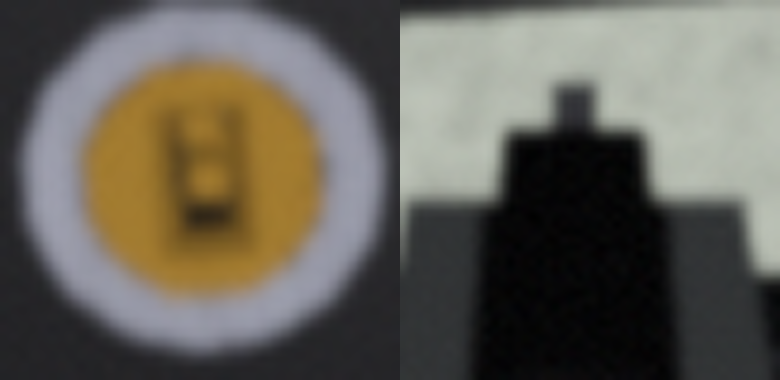

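Run:
```python
from h import *
s=bot.read_state();p=np.array(s['tool_pos']);c=cam('wrist')
R=Ro.from_rotvec(s['tcp_rot']).as_matrix();x=R[:,0];z=R[:,2];print('tool x',x.round(3))
for n,a,d in [('collar bottom front',.012,.0074),('collar top front',.012,.0014),('head bottom front',.015,.0014),('blade31',.0045,.0314),('tip edge',.003,.0374),('tip0',0,.0374)]:
    print(n,proj(c,p+a*x+d*z).round(1),proj(c,p+(a+.002)*x+d*z).round(1))
g=cv2.cvtColor(c['img'],cv2.COLOR_RGB2GRAY)
print(g[210:245,248]);print(g[219,240:258],g[226,232:266])
```

```text
tool x [-0.033  0.999 -0.   ]
collar bottom front [247.1 220.3] [247.1 216.7]
collar top front [247.1 225.2] [247.1 221.5]
head bottom front [247.1 219.7] [247.1 216. ]
blade31 [247.2 215.3] [247.2 212.2]
tip edge [247.2 213.7] [247.2 210.7]
tip0 [247.2 218.1] [247.2 215.2]
[186 185 183 180 171 143  98  65  53  51  47  38  21   8   8   5   5   6
   4   7   5   6   6   6   4   5   6   7   4   5   5   7   6   5   6]
[183 182 182 175 153 102  62  52  51  62 105 160 181 184 184 183 182 184] [185 184 184 184 180 159  98  36  12   7   6   7  10   4   6   7   5   7
   5   2   3   7   6   7  33  94 153 178 183 185 185 186 186 186]
```

Run:
```python
from h import *
plan([.4895,.0695,.112],6.35)
```

```text
pos [0.4912 0.0664 0.1972] yaw 1.91 tilt [-2.e-04 -2.e-04 -1.e+00] F [-0.6 -0.3 -1. ] w 0.10074367133979001
shift [ 0.0063 -0.0032  0.1704] turn [-0.     0.    -0.148]
```

Call:
step_arm(series=[{"x": 0.0063,"y": -0.0032,"z": 0.06,"ax": 0.0,"ay": 0.0,"az": -0.148,"grip": 1.0},{"x": 0.0063,"y": -0.0032,"z": 0.11,"ax": 0.0,"ay": 0.0,"az": -0.148,"grip": 1.0},{"x": 0.0063,"y": -0.0032,"z": 0.15,"ax": 0.0,"ay": 0.0,"az": -0.148,"grip": 1.0},{"x": 0.0063,"y": -0.0032,"z": 0.17,"ax": 0.0,"ay": 0.0,"az": -0.148,"grip": 1.0},{"x": 0.0063,"y": -0.0032,"z": 0.17,"ax": 0.0,"ay": 0.0,"az": -0.148,"grip": 1.0},{"x": 0.0063,"y": -0.0032,"z": 0.17,"ax": 0.0,"ay": 0.0,"az": -0.148,"grip": 1.0},{"x": 0.0063,"y": -0.0032,"z": 0.17,"ax": 0.0,"ay": 0.0,"az": -0.148,"grip": 1.0},{"x": 0.0063,"y": -0.0032,"z": 0.17,"ax": 0.0,"ay": 0.0,"az": -0.148,"grip": 1.0}])

```text
time: 6.6
tool_pos: [0.4905, 0.0705, 0.1136]
tcp_rot: [2.092, 2.341, 0.003]
wrist_force: [-0.7, 0.5, 0.3]
width: 0.1
grip_force: 90.4
```

Run:
```python
from h import *
plan([.4895,.0695,.112],6.35)
s=bot.read_state();p=np.array(s['tool_pos']);R=Ro.from_rotvec(s['tcp_rot']).as_matrix();x=R[:,0];y=R[:,1];z=R[:,2]
c=cam('wrist')
for n,a,d in [('collar bottom front',.012,.0074),('head bottom front',.015,.0014),('blade31',.0045,.0314),('tip edge',.003,.0374)]: print(n,proj(c,p+a*x+d*z).round(1))
for q in ([.4896,.0700,.068],[.4893,.068,.068]): print('lock c',proj(c,q).round(1),'ring far',proj(c,np.array(q)+.0175*x).round(1),'brass far',proj(c,np.array(q)+.0115*x).round(1))
b=cam('side')
A=cv2.resize(c['img'][150:240,200:290],(400,400),interpolation=cv2.INTER_CUBIC);B=cv2.resize(b['img'][140:190,160:210],(400,400),interpolation=cv2.INTER_CUBIC)
cv2.imwrite('pics/n.png',np.hstack([A,B])[:,:,::-1])
```

```text
pos [0.4905 0.0705 0.1136] yaw 6.43 tilt [ 2.5e-03  2.0e-04 -1.0e+00] F [-0.7  0.5  0.3] w 0.10045422654952633
shift [-0.0018 -0.0023  0.0033] turn [0.005 0.    0.003]
collar bottom front [247.2 220.3]
head bottom front [247.1 219.7]
blade31 [247.2 215.3]
tip edge [247.2 213.7]
lock c [245.5 213.6] ring far [245.5 188. ] brass far [245.5 196.9]
lock c [244.8 216.4] ring far [244.7 190.9] brass far [244.7 199.8]
```

View pics/n.png

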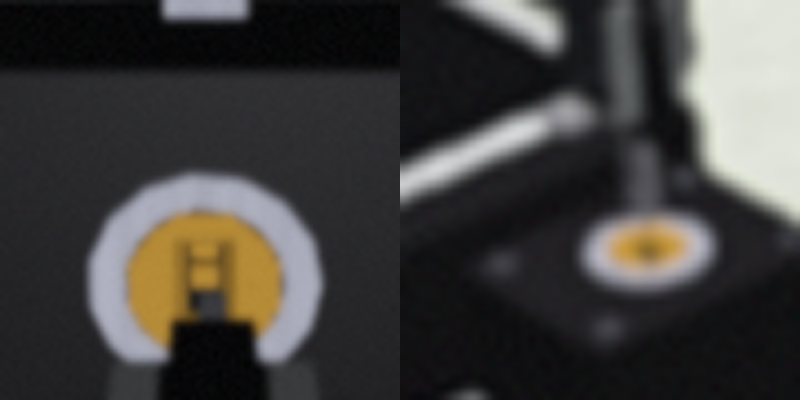

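The wrist crop shows the brass centre at about u=246.1 and the blade at about u=247.2, so the key must go about 0.7 mm toward -tool y. Along the key it already lines up. I'll correct and ease into the mouth.

Run:
```python
from h import *
for i in range(3): cam('wrist'); plan([.4895,.0697,.101],6.35)
```

```text
pos [0.49   0.0706 0.113 ] yaw 6.44 tilt [ 1.3e-03  1.0e-04 -1.0e+00] F [ 0.2 -1.3 -1. ] w 0.09846478077883941
shift [-0.0016 -0.0011  0.024 ] turn [0.003 0.    0.003]
pos [0.4898 0.0705 0.1128] yaw 6.44 tilt [ 1.e-03  1.e-04 -1.e+00] F [ 0.2 -0.9 -0.6] w 0.10895489748005334
shift [-0.0016 -0.0008  0.0237] turn [0.002 0.    0.003]
pos [0.4896 0.0705 0.1126] yaw 6.44 tilt [ 6.e-04  0.e+00 -1.e+00] F [-1.1  0.6 -1.3] w 0.10312365376614296
shift [-0.0016 -0.0005  0.0233] turn [0.001 0.    0.003]
```

It has since settled to x = 0.4895, which is aligned, so I'll descend into the mouth.

Call:
step_arm(series=[{"x": 0.0,"y": 0.0,"z": 0.006,"ax": 0.0,"ay": 0.0,"az": 0.0,"grip": 1.0},{"x": 0.0,"y": 0.0,"z": 0.012,"ax": 0.0,"ay": 0.0,"az": 0.0,"grip": 1.0},{"x": 0.0,"y": 0.0,"z": 0.016,"ax": 0.0,"ay": 0.0,"az": 0.0,"grip": 1.0},{"x": 0.0,"y": 0.0,"z": 0.02,"ax": 0.0,"ay": 0.0,"az": 0.0,"grip": 1.0},{"x": 0.0,"y": 0.0,"z": 0.023,"ax": 0.0,"ay": 0.0,"az": 0.0,"grip": 1.0},{"x": 0.0,"y": 0.0,"z": 0.025,"ax": 0.0,"ay": 0.0,"az": 0.0,"grip": 1.0},{"x": 0.0,"y": 0.0,"z": 0.025,"ax": 0.0,"ay": 0.0,"az": 0.0,"grip": 1.0},{"x": 0.0,"y": 0.0,"z": 0.025,"ax": 0.0,"ay": 0.0,"az": 0.0,"grip": 1.0}])

```text
time: 7.65
tool_pos: [0.4895, 0.0705, 0.0998]
tcp_rot: [2.093, 2.343, 0.0]
wrist_force: [0.6, 0.0, -0.2]
width: 0.103
grip_force: 90.4
```

Run:
```python
from h import *
plan([.4895,.0705,.0754],6.35);print(bot.read_state()['torque'])
```

```text
pos [0.4895 0.0705 0.0998] yaw 6.43 tilt [ 0. -0. -1.] F [ 0.6  0.  -0.2] w 0.10325512993118867
shift [0.     0.     0.0488] turn [0.    0.    0.003]
[ 0.0087197  -0.00795073 -0.01257058]
```

Call:
step_arm(series=[{"x": 0.0,"y": 0.0,"z": 0.002,"ax": 0.0,"ay": 0.0,"az": 0.12,"grip": 1.0},{"x": 0.0,"y": 0.0,"z": 0.004,"ax": 0.0,"ay": 0.0,"az": -0.12,"grip": 1.0},{"x": 0.0,"y": 0.0,"z": 0.006,"ax": 0.0,"ay": 0.0,"az": 0.12,"grip": 1.0},{"x": 0.0,"y": 0.0,"z": 0.008,"ax": 0.0,"ay": 0.0,"az": -0.12,"grip": 1.0},{"x": 0.0,"y": 0.0,"z": 0.01,"ax": 0.0,"ay": 0.0,"az": 0.12,"grip": 1.0},{"x": 0.0,"y": 0.0,"z": 0.012,"ax": 0.0,"ay": 0.0,"az": -0.12,"grip": 1.0},{"x": 0.0,"y": 0.0,"z": 0.014,"ax": 0.0,"ay": 0.0,"az": 0.12,"grip": 1.0},{"x": 0.0,"y": 0.0,"z": 0.016,"ax": 0.0,"ay": 0.0,"az": -0.12,"grip": 1.0},{"x": 0.0,"y": 0.0,"z": 0.018,"ax": 0.0,"ay": 0.0,"az": 0.12,"grip": 1.0},{"x": 0.0,"y": 0.0,"z": 0.02,"ax": 0.0,"ay": 0.0,"az": -0.12,"grip": 1.0}])

```text
time: 8.65
tool_pos: [0.4904, 0.0692, 0.092]
tcp_rot: [2.019, 2.404, -0.001]
wrist_force: [-5.4, -5.4, 16.7]
width: 0.101
grip_force: 92.9
```

Run:
```python
from h import *
plan([.4895,.0705,.0754],6.35);print(bot.read_state()['torque'])
```

```text
pos [0.4904 0.0692 0.092 ] yaw 9.96 tilt [ 0.0014 -0.0024 -1.    ] F [-5.4 -5.4 16.7] w 0.10065638664989858
shift [ 0.0029 -0.0014  0.0331] turn [0.002 0.005 0.12 ]
[-1.0677607   1.0041942  -0.03158444]
```

Call:
step_arm(series=[{"x": -0.002,"y": 0.0,"z": 0.0,"ax": 0.0,"ay": 0.0,"az": 0.12,"grip": 1.0},{"x": -0.0025,"y": 0.0,"z": 0.0,"ax": 0.0,"ay": 0.0,"az": 0.12,"grip": 1.0},{"x": -0.0025,"y": 0.0,"z": 0.0,"ax": 0.0,"ay": 0.0,"az": 0.12,"grip": 1.0}])

```text
time: 8.95
tool_pos: [0.4905, 0.0691, 0.0918]
tcp_rot: [2.093, 2.342, 0.001]
wrist_force: [-3.5, -1.0, 11.0]
width: 0.103
grip_force: 92.0
```

Run:
```python
from h import *
plan([.4895,.0693,.0754],6.35);print(bot.read_state()['torque'])
```

```text
pos [0.4905 0.0691 0.0918] yaw 6.43 tilt [ 1.3e-03 -1.0e-04 -1.0e+00] F [-3.5 -1.  11. ] w 0.10334280292574086
shift [ 0.0006 -0.0019  0.0327] turn [0.003 0.    0.003]
[-0.16467642  0.70800386 -0.01488951]
```

Call:
step_arm(series=[{"x": 0.0,"y": -0.0015,"z": 0.002,"ax": 0.0,"ay": 0.0,"az": 0.14,"grip": 1.0},{"x": 0.0,"y": -0.0015,"z": 0.004,"ax": 0.0,"ay": 0.0,"az": -0.14,"grip": 1.0},{"x": 0.0,"y": -0.0015,"z": 0.006,"ax": 0.0,"ay": 0.0,"az": 0.14,"grip": 1.0},{"x": 0.0,"y": -0.0015,"z": 0.008,"ax": 0.0,"ay": 0.0,"az": -0.14,"grip": 1.0},{"x": 0.0,"y": -0.0015,"z": 0.01,"ax": 0.0,"ay": 0.0,"az": 0.14,"grip": 1.0},{"x": 0.0,"y": -0.0015,"z": 0.012,"ax": 0.0,"ay": 0.0,"az": -0.14,"grip": 1.0},{"x": 0.0,"y": -0.0015,"z": 0.014,"ax": 0.0,"ay": 0.0,"az": 0.14,"grip": 1.0},{"x": 0.0,"y": -0.0015,"z": 0.016,"ax": 0.0,"ay": 0.0,"az": -0.14,"grip": 1.0},{"x": 0.0,"y": -0.0015,"z": 0.016,"ax": 0.0,"ay": 0.0,"az": 0.0,"grip": 1.0}])

```text
time: 9.85
tool_pos: [0.4902, 0.0689, 0.0837]
tcp_rot: [2.088, 2.344, 0.002]
wrist_force: [-1.7, -1.7, 6.2]
width: 0.103
grip_force: 91.4
```

Run:
```python
from h import *
plan([.4895,.0693,.0754],6.35);print(bot.read_state()['torque'])
```

```text
pos [0.4902 0.0689 0.0837] yaw 6.61 tilt [ 2.4e-03 -6.0e-04 -1.0e+00] F [-1.7 -1.7  6.2] w 0.10255230652052506
shift [ 0.001  -0.0013  0.0165] turn [0.004 0.002 0.009]
[-0.39256193  0.23378956  0.01466178]
```

Call:
step_arm(series=[{"x": -0.001,"y": -0.001,"z": 0.002,"ax": 0.0,"ay": 0.0,"az": 0.14,"grip": 1.0},{"x": -0.001,"y": -0.001,"z": 0.004,"ax": 0.0,"ay": 0.0,"az": -0.14,"grip": 1.0},{"x": -0.001,"y": -0.001,"z": 0.006,"ax": 0.0,"ay": 0.0,"az": 0.14,"grip": 1.0},{"x": -0.001,"y": -0.001,"z": 0.008,"ax": 0.0,"ay": 0.0,"az": -0.14,"grip": 1.0},{"x": -0.001,"y": -0.001,"z": 0.01,"ax": 0.0,"ay": 0.0,"az": 0.14,"grip": 1.0},{"x": -0.001,"y": -0.001,"z": 0.012,"ax": 0.0,"ay": 0.0,"az": -0.14,"grip": 1.0},{"x": -0.001,"y": -0.001,"z": 0.014,"ax": 0.0,"ay": 0.0,"az": 0.14,"grip": 1.0},{"x": -0.001,"y": -0.001,"z": 0.015,"ax": 0.0,"ay": 0.0,"az": -0.14,"grip": 1.0},{"x": -0.001,"y": -0.001,"z": 0.016,"ax": 0.0,"ay": 0.0,"az": 0.0,"grip": 1.0},{"x": -0.001,"y": -0.001,"z": 0.016,"ax": 0.0,"ay": 0.0,"az": 0.0,"grip": 1.0}])

```text
time: 10.85
tool_pos: [0.4903, 0.0688, 0.076]
tcp_rot: [2.093, 2.339, 0.004]
wrist_force: [-1.2, 0.1, 8.1]
width: 0.102
grip_force: 91.8
```

Run:
```python
from h import *
plan([.4895,.0693,.0754],6.35);print(bot.read_state()['torque'])
```

```text
pos [0.4903 0.0688 0.076 ] yaw 6.35 tilt [ 3.6e-03  5.0e-04 -1.0e+00] F [-1.2  0.1  8.1] w 0.10170375947462128
shift [ 0.0011 -0.0015  0.0012] turn [ 0.007 -0.    -0.   ]
[ 0.06748544  0.3254769  -0.00919387]
```

Call:
step_arm(series=[{"x": 0.0,"y": -0.001,"z": 0.001,"ax": 0.0,"ay": 0.0,"az": 0.12,"grip": 1.0},{"x": 0.0,"y": -0.001,"z": 0.002,"ax": 0.0,"ay": 0.0,"az": -0.12,"grip": 1.0},{"x": 0.0,"y": -0.001,"z": 0.003,"ax": 0.0,"ay": 0.0,"az": 0.12,"grip": 1.0},{"x": 0.0,"y": -0.001,"z": 0.004,"ax": 0.0,"ay": 0.0,"az": 0.0,"grip": 1.0},{"x": 0.0,"y": -0.001,"z": 0.004,"ax": 0.0,"ay": 0.0,"az": 0.0,"grip": 1.0}])

```text
time: 11.35
tool_pos: [0.4901, 0.0688, 0.0752]
tcp_rot: [2.09, 2.342, 0.004]
wrist_force: [-4.8, -0.6, 16.3]
width: 0.103
grip_force: 93.1
```

Run:
```python
from h import *
plan([.4895,.0693,.0754],6.35);print(bot.read_state()['torque'])
c=cam('wrist');b=cam('side')
A=cv2.resize(c['img'][150:240,200:290],(400,400),interpolation=cv2.INTER_CUBIC);B=cv2.resize(b['img'][140:190,160:210],(400,400),interpolation=cv2.INTER_CUBIC)
cv2.imwrite('pics/n2.png',np.hstack([A,B])[:,:,::-1])
```

```text
pos [0.4901 0.0688 0.0752] yaw 6.51 tilt [ 3.7e-03  4.0e-04 -1.0e+00] F [-4.8 -0.6 16.3] w 0.1027793494089049
shift [ 0.0011 -0.0011 -0.0005] turn [0.007 0.    0.005]
[-0.03600228  0.8993839   0.11891196]
```

View pics/n2.png

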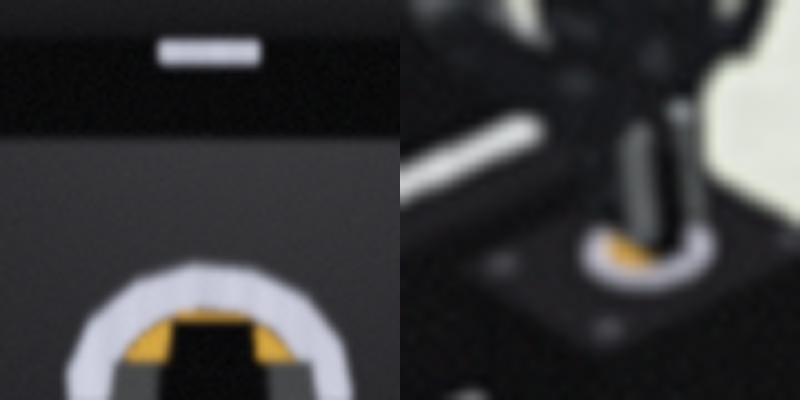

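The key is home: the TCP z of 0.0752 puts the shoulder at about 0.068, it pushes back with 16 N, and the collar sits over the brass with no slip. Next I'll turn clockwise (+az) in steps while holding the push.

Call:
step_arm(series=[{"x": 0.0,"y": 0.0,"z": 0.0,"ax": 0.0,"ay": 0.0,"az": 0.17,"grip": 1.0},{"x": 0.0,"y": 0.0,"z": 0.0,"ax": 0.0,"ay": 0.0,"az": 0.34,"grip": 1.0},{"x": 0.0,"y": 0.0,"z": 0.0,"ax": 0.0,"ay": 0.0,"az": 0.5,"grip": 1.0},{"x": 0.0,"y": 0.0,"z": 0.0,"ax": 0.0,"ay": 0.0,"az": 0.67,"grip": 1.0},{"x": 0.0,"y": 0.0,"z": 0.0,"ax": 0.0,"ay": 0.0,"az": 0.83,"grip": 1.0},{"x": 0.0,"y": 0.0,"z": 0.0,"ax": 0.0,"ay": 0.0,"az": 1.0,"grip": 1.0},{"x": 0.0,"y": 0.0,"z": 0.0,"ax": 0.0,"ay": 0.0,"az": 1.0,"grip": 1.0}])

```text
time: 12.15
tool_pos: [0.4898, 0.0687, 0.0752]
tcp_rot: [2.628, 1.718, 0.004]
wrist_force: [-4.6, -0.9, 17.4]
width: 0.1
grip_force: 93.1
```

Run:
```python
from h import *
plan([.4901,.0688,.0752],-93.5);print(bot.read_state()['torque'],bot.read_state()['q'])
```

```text
pos [0.4898 0.0687 0.0752] yaw -23.67 tilt [ 3.1e-03  1.0e-04 -1.0e+00] F [-4.6 -0.9 17.4] w 0.09992039821363229
shift [ 0.0005  0.0004 -0.0001] turn [ 0.003 -0.006  2.328]
[-0.11610621  0.95189299  0.00819368] [ 8.90318128e-02  7.75882424e-02  2.13353100e+00 -1.99440244e-04
  9.27350043e-01  5.02198586e-01]
```

Call:
step_arm(series=[{"x": 0.0,"y": 0.0005,"z": 0.0,"ax": 0.0,"ay": 0.0,"az": 0.17,"grip": 1.0},{"x": 0.0,"y": 0.0005,"z": 0.0,"ax": 0.0,"ay": 0.0,"az": 0.34,"grip": 1.0},{"x": 0.0,"y": 0.0005,"z": 0.0,"ax": 0.0,"ay": 0.0,"az": 0.5,"grip": 1.0},{"x": 0.0,"y": 0.0005,"z": 0.0,"ax": 0.0,"ay": 0.0,"az": 0.67,"grip": 1.0},{"x": 0.0,"y": 0.0005,"z": 0.0,"ax": 0.0,"ay": 0.0,"az": 0.83,"grip": 1.0},{"x": 0.0,"y": 0.0005,"z": 0.0,"ax": 0.0,"ay": 0.0,"az": 1.0,"grip": 1.0},{"x": 0.0,"y": 0.0005,"z": 0.0,"ax": 0.0,"ay": 0.0,"az": 1.0,"grip": 1.0}])

```text
time: 12.85
tool_pos: [0.4895, 0.0687, 0.0751]
tcp_rot: [2.985, 0.979, 0.003]
wrist_force: [-6.9, -0.9, 19.3]
width: 0.107
grip_force: 93.4
```

Call:
step_arm(series=[{"x": 0.0,"y": 0.0,"z": 0.0,"ax": 0.0,"ay": 0.0,"az": 0.17,"grip": 1.0},{"x": 0.0,"y": 0.0,"z": 0.0,"ax": 0.0,"ay": 0.0,"az": 0.34,"grip": 1.0},{"x": 0.0,"y": 0.0,"z": 0.0,"ax": 0.0,"ay": 0.0,"az": 0.5,"grip": 1.0},{"x": 0.0,"y": 0.0,"z": 0.0,"ax": 0.0,"ay": 0.0,"az": 0.67,"grip": 1.0},{"x": 0.0,"y": 0.0,"z": 0.0,"ax": 0.0,"ay": 0.0,"az": 0.83,"grip": 1.0},{"x": 0.0,"y": 0.0,"z": 0.0,"ax": 0.0,"ay": 0.0,"az": 1.0,"grip": 1.0},{"x": 0.0,"y": 0.0,"z": 0.0,"ax": 0.0,"ay": 0.0,"az": 1.0,"grip": 1.0}])

```text
time: 13.55
tool_pos: [0.4894, 0.0687, 0.0751]
tcp_rot: [-3.137, -0.174, -0.003]
wrist_force: [-6.7, 0.1, 18.8]
width: 0.1
grip_force: 93.5
```

Run:
```python
from h import *
plan([.4901,.0688,.0752],-93.5);print(bot.read_state()['torque'],bot.read_state()['grip_force'])
```

```text
pos [0.4894 0.0687 0.0751] yaw -83.66 tilt [ 1.9e-03  2.0e-04 -1.0e+00] F [-6.7  0.1 18.8] w 0.09988194927160385
shift [ 0.0014 -0.0001 -0.0001] turn [-0.    -0.004  0.328]
[-0.16817086  1.33574476  0.05335731] 93.46670508384705
```

Call:
step_arm(series=[{"x": 0.0,"y": 0.0,"z": 0.0,"ax": 0.0,"ay": 0.0,"az": 0.12,"grip": 1.0},{"x": 0.0,"y": 0.0,"z": 0.0,"ax": 0.0,"ay": 0.0,"az": 0.24,"grip": 1.0},{"x": 0.0,"y": 0.0,"z": 0.0,"ax": 0.0,"ay": 0.0,"az": 0.33,"grip": 1.0},{"x": 0.0,"y": 0.0,"z": 0.0,"ax": 0.0,"ay": 0.0,"az": 0.33,"grip": 1.0},{"x": 0.0,"y": 0.0,"z": 0.0,"ax": 0.0,"ay": 0.0,"az": 0.33,"grip": 1.0},{"x": 0.0,"y": 0.0,"z": 0.0,"ax": 0.0,"ay": 0.0,"az": 0.33,"grip": 1.0},{"x": 0.0,"y": 0.0,"z": 0.0,"ax": 0.0,"ay": 0.0,"az": 0.33,"grip": 1.0},{"x": 0.0,"y": 0.0,"z": 0.0,"ax": 0.0,"ay": 0.0,"az": 0.33,"grip": 1.0}])

```text
time: 14.35
tool_pos: [0.4896, 0.069, 0.0751]
tcp_rot: [-3.139, 0.095, -0.003]
wrist_force: [-7.4, 1.9, 17.9]
width: 0.101
grip_force: 93.4
```

Run:
```python
from h import *
t=[]
for i in range(4): t.append(bot.read_state()['torque'][2]); b=cam('side')
plan([.4901,.0688,.0752],-93.5);print(np.round(t,3),bot.read_state()['grip_force'])
c=cam('wrist');t=cam('top')
r=lambda m,x,y,w,h:cv2.resize(m[y:y+h,x:x+w],(260,260),interpolation=cv2.INTER_CUBIC)
cv2.imwrite('pics/f.png',np.hstack([r(c['img'],150,120,150,150),r(b['img'],150,130,70,70),r(t['img'],140,180,80,80)])[:,:,::-1])
```

```text
pos [0.4896 0.069  0.0752] yaw -93.46 tilt [ 2.2e-03  9.0e-04 -1.0e+00] F [-5.9  0.8 19. ] w 0.10191565815374848
shift [ 0.001   0.0003 -0.0001] turn [-0.002 -0.004  0.001]
[0.05  0.103 0.112 0.084] 93.36313962936401
```

View pics/f.png

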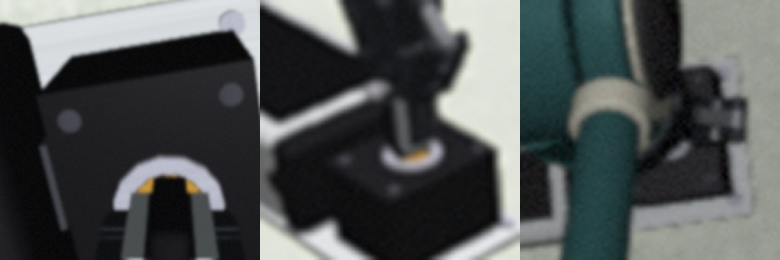

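The yaw is 100° clockwise and the reaction moment of about 0.1 N m matches the spring near its stop. The key is upright, pressed home at about 18 N and gripped at 93 N, so I'm handing it in.

```bash
python3 -c "
from workcell import bot
print(bot.finish_job())"
```

```text
the job is handed in; nothing more can be done
None
```

The pack key is home in the lock and turned about 100° clockwise, still gripped and pressed down. The spring torque matched the stop, but I could not see the bolt directly. I handed the job in at about 14.5 s, and no verdict came back.

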